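Unload the board test fixture

TASK

Swing the test fixture's lid open by its red bar until you feel it come up against its rubber stop, and lean on it gently there for a moment without straining the hinge; leave it open at the stop. Then lift the tested circuit board out of the fixture and lay it flat in the empty red tray, set down and not dropped. Leave everything else on the bench where it stands.

Things in the scene. Friction and masses are not known exactly. Their poses are not given: they have to be found in the camera images.
- fixture: Fixed blue and grey clamshell test fixture, open-topped box 130 (x) x 170 (y) x 65 high, walls 8 thick, inner floor 25 above the bench. Origin at the centre of its underside; its x points from the front (red bar) to the hinge, z up. The board lies inside between 5 mm high guide rails, about 3 mm play.
- lid (a joint): Lid hinge angle, rad: 0 closed (level), 1.57 upright; starts closed or somewhat ajar. A stiff hinge: the lid stays where left and takes 2 to 4 N at the bar to move. It opens past upright until its outer face meets a firm rubber stop, set anywhere from 1.70 to 1.95: not reported, to be felt. At the stop, 4 to 10 N at the bar beyond the moving force seats it; over 16 N strains the hinge.
- lid_hinge (a point): Middle of the hinge axis, on the fixture's far upper edge, 65 above the bench; fixed. The axis runs along the fixture's y. The stop is a black pad on a steel arm about this axis, 70 from it, at the lid's -y edge; against it the bar gives only about 2 mm for 10 N.
- lid_bar (a point): Middle of the red round bar, 12 in diameter, 120 long, along the fixture's y, on two side arms 45 in front of the lid's front edge; moves with the lid, 175 from the hinge axis. Gap between bar and lid edge 39, between the arms 104. It can be pinched from above all the way and turns between the fingers. Site z: the lid's outward normal. Lid panel 130 x 170 x 8.
- board_block (a point): Centre of the white relay block of the loose tested board in the fixture, which is the part to hold it by: 36 (x) x 20 (y) x 24 tall, in the middle of the green board 70 (x) x 90 (y) x 4 thick. The block's centre is 16 above the board's underside. Board about 90 g, its axes nearly along the fixture's. The other parts on it are up to 12 tall, at its y edges.
- red_tray_in (a point): Centre of the inner floor (4 above the bench) of the fixed empty red tray, 130 (x) x 150 (y) x 28 high outside, walls 4. Its x, y are the tray's sides. It may have changed places with a like blue tray that holds a waiting board.
- module_a: Bystander, leave alone: upright circuit module with brass back plate, 40 x 60 x 99 tall.
- module_b: Bystander, leave alone: upright circuit module with steel back plate, 40 x 60 x 99 tall.
- glass: Bystander, leave alone: empty drinking glass, 72 across, 85 tall.
- spool: Bystander, leave alone: metal spool lying flat, 66 across, 48 tall.
- driver: Bystander, leave alone: screwdriver lying on the bench.
- flux: Bystander, leave alone: small amber bottle, 44 across, 90 tall.
Not all that is in view belongs to the job. Leave any brown, pink or white look-alike of the part that bears red_tray_in alone.

How it is judged:
By the outcome, as a careful person would: the job done as asked, in the order asked, and still so for the second after the job is handed in, with the robot touching nothing.
It also fails if it takes over 67 s, if anything falls off the work surface, if the arm or the gripper's body presses on something with over 40 N, if the wrist force passes 120 N, or if a joint passes its speed limit or range.

ROBOT

A 6-joint arm with a two-finger parallel gripper is mounted at the origin on the work surface. World frame = base frame: x ahead of the robot, y to its left, z up, the work surface at z = 0. Lengths are in m, angles in rad, forces in N, time in s.
With the tool pointing down it reaches from about 0.375 to 0.9 m from the base axis. Payload 3.1 kg.
Tool frame: the origin (TCP) lies midway between the tips of the shut fingers; the grasp point (between the pads) lies manip.hold_point_z behind it (manip.hold_point_z is the distance from the TCP to the grasp point, in m); z points along the fingers, y is the direction in which the jaws open and shut (so a half turn about z gives the same grasp; the last joint's range is limited). The gripper opens to 85 mm and grips with 20 to 120 N. Pads are 22 mm wide; open, the fingers measure 114 mm over their backs; the gripper's body (76 mm by 85 mm) begins 54 mm behind the grasp point. The pads swing forward as they close: fully open they stand 13 mm farther back than shut.
Start: joints at [0.952, 0.527, 1.433, -0, 1.181, -0.178], TCP at [0.267, 0.565, 0.202] pointing down, gripper open.
Joint ranges: [-3.08, 3.08], [-0.75, 2.2], [0.22, 2.44], [-1.43, 4.57], [0, 2.65], [-2.85, 2.85]. Speed limits (rad/s): [2.79, 2.79, 3.14, 3.14, 3.14, 3.14].

INTERFACE

Orientations are given as a unit quaternion [x, y, z, w].
In Python, from station import manip, snapshot, workorder, models gives the robot as it stands.
- The arm moves only by the tool jog_arm, never from a script. Its argument "commands" is a list of rows, each a list of 5 numbers: the opening in per cent of the stroke, from 0 (shut) to 100 (fully open), then the shift along the world's x, y, z in cm, then the turn about the world's z in rad. A call has 1 to 8 rows; each row shifts and turns the pose as measured when the row begins; what a row does not reach is not made up. A row lasts 1/12 s, in which the tool goes at most 41.7 mm and 7.16 degrees, less where a joint would pass 70% of its speed; a pose out of reach is approached as far as the arm can. A call with a gripper value outside its range is refused whole. The fingers move at their own pace and stop on an object; "squeeze" is the grip in N (left out, the last holds). Time passes only in rows, so rows that do not move let the fingers close. It gives the time, the measured TCP pose, the force and the opening at its end, in the units of the state.
- manip.sense(): the state, without advancing time (a new reading comes with each control period).
- snapshot(name): name is "scene" or "top" or "wrist"; returns a dict with "image" (480x640x3 uint8, red, green, blue), "intrinsics" (3x3 intrinsics, pixels), "extrinsics" (4x4, takes a point from camera to world coordinates); the wrist camera has in their place "hand_eye" (4x4, takes a point from camera to tool coordinates, whose origin is the TCP and whose axes are the flange's). Camera axes: x right, y down, z forward; pixel columns grow to the right and rows downward; lengths in m; the calibration is good to about 2 mm. The wrist camera is an equidistant fisheye: a pixel r from the principal point sees the ray r / f radians off the axis. A picture is of the moment at which its call begins: read the wrist's pose just before it. There is no depth.
- workorder.sign_off(): hands the job in, once; it reports no verdict.
Trained networks look in a picture, given as the dict that the camera call returned (one of the last four; its "shot" number tells which), for a name from the list of things; names that differ only in an ending like _2 or _b are one class to them, and where a whole thing is asked for, a point or a joint stands for the part that bears it (a point fixed in the world has none). Each returns a list of dicts, best first, with "score" (0 to 1); they miss things now and then, are a little off and sometimes report something else, mostly with a low value. They report only what shows in the picture. A call takes as long as a camera call. They do not tell look-alikes from the thing itself.
- models.find_in(picture, name): "centre" ([x, y, z] in m, in world coordinates, good to about 4 mm: the middle of the surface that is visible of it).
- models.pinpoint(picture, name): "centre" ([x, y, z] in m, in world coordinates, good to about 4 mm: a listed point, or the origin of a listed thing).
The state is a dict: "t": time; "q": joint angles; "qd": joint speeds; "tau": joint torques, N m; "tcp_pos": TCP position; "tool_rot": TCP orientation; "force": force on the tool from outside, world axes, zero at the start; "ft_torque": the same for the moment, N m; "finger_gap": opening from 0.0 (shut) to 1.0 (fully open).
Only numpy, scipy, OpenCV 4.12 (cv2) and the standard library are available. Lean on these libraries where they do the work, as an engineer would, in place of code of your own. Each camera call takes 0.05 s, during which the arm holds its last target. There are 200 camera calls.

## Working session

There is one attempt and no reset: what is moved stays moved. The work goes in short steps, Python scripts to look and compute and a tool call to move; the robot and the scene stay as the last step left them, time stands still between calls to the robot, and variables do not carry over. Pictures are saved under pics/ and viewed, about 8 in all and at most 12, crops included, and the job is handed in when it is done.

Besides the shell and the picture viewer there is one more tool, called after ">>>" as a command line: name --pt "numbers of a row" for each row, then --argument value for the rest. jog_arm: Moves the arm, as the interface text tells. Its arguments: {"type":"object","properties":{"commands":{"type":"array","items":{"type":"array","items":{"type":"number"}}},"squeeze":{"type":"number"}},"required":["commands"]}

```bash
ls; mkdir -p pics; python3 - <<'E'
from station import manip, snapshot, workorder, models
import cv2
print(manip.sense(), manip.hold_point_z)
for n in ["top","scene"]:
    s=snapshot(n); cv2.imwrite(f"pics/{n}0.png",s["image"][...,::-1])
    print(n,s["intrinsics"],s["extrinsics"])
    for k in ["fixture","lid_hinge","lid_bar","board_block","red_tray_in","module_a","module_b","glass","spool","driver","flux"]:
        for d in models.pinpoint(s,k)[:3]: print(k,[round(float(v),3) for v in d["centre"]],round(d["score"],2),{a:b for a,b in d.items() if a not in("centre","score")})
E
```

```text
pics
{'t': 0.0, 'q': array([ 9.51513461e-01,  5.28477891e-01,  1.43392274e+00, -1.49860988e-06,
        1.18143526e+00, -1.78478929e-01]), 'qd': array([-0.00044329, -0.00139677,  0.00037898,  0.00121581, -0.00149619,
       -0.00071862]), 'tau': array([ 9.59402678e-05, -4.42354345e+01, -1.78024417e+01, -2.19743856e-04,
        8.71013763e-03,  1.82812801e-05]), 'tcp_pos': array([0.26615436, 0.56460837, 0.20052002]), 'tool_rot': array([ 2.18621470e-01,  9.75809098e-01, -1.03383471e-03, -4.34983239e-04]), 'force': array([-0.55247374,  0.30000434,  0.62999007]), 'ft_torque': array([ 0.02668466,  0.00610478, -0.00683209]), 'finger_gap': 1.0009668962091427} 0.0187
top [[482.21382323   0.         319.79314303]
 [  0.         482.21382323 238.95952218]
 [  0.           0.           1.        ]] [[-1.26034412e-03 -9.90447831e-01  1.37882215e-01  3.31629856e-01]
 [-9.99979260e-01  3.77427837e-04 -6.42936730e-03 -6.93709024e-02]
 [ 6.31591231e-03 -1.37887458e-01 -9.90427765e-01  1.20462508e+00]
 [ 0.00000000e+00  0.00000000e+00  0.00000000e+00  1.00000000e+00]]
fixture [0.537, 0.076, 0.002] 0.
[... 962 characters left out ...]
 {}
lid_hinge [0.598, 0.092, 0.064] 0.71 {}
lid_hinge [0.536, 0.076, -0.002] 0.52 {}
lid_bar [0.432, 0.05, 0.107] 0.72 {}
red_tray_in [0.223, -0.291, 0.002] 0.9 {}
red_tray_in [0.637, -0.234, 0.004] 0.82 {}
red_tray_in [0.299, -0.54, 0.005] 0.65 {}
module_a [0.729, -0.094, -0.001] 0.75 {}
module_a [0.688, 0.278, -0.001] 0.69 {}
module_a [0.607, 0.402, 0.0] 0.64 {}
module_b [0.729, -0.094, -0.001] 0.75 {}
module_b [0.688, 0.278, -0.001] 0.69 {}
module_b [0.607, 0.402, 0.0] 0.64 {}
glass [0.434, 0.045, 0.108] 0.38 {}
spool [0.605, 0.4, -0.001] 0.81 {}
spool [0.727, -0.092, -0.003] 0.38 {}
driver [0.426, 0.33, -0.001] 0.7 {}
flux [0.629, -0.38, -0.004] 0.9 {}
flux [0.604, 0.402, -0.001] 0.17 {}
```

View pics/top0.png

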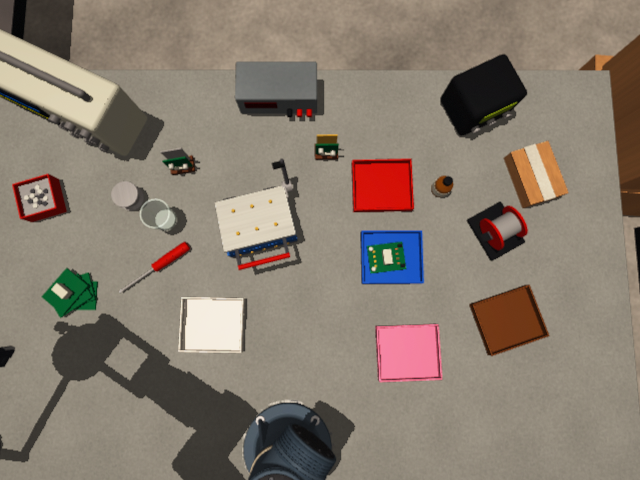

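View pics/scene0.png

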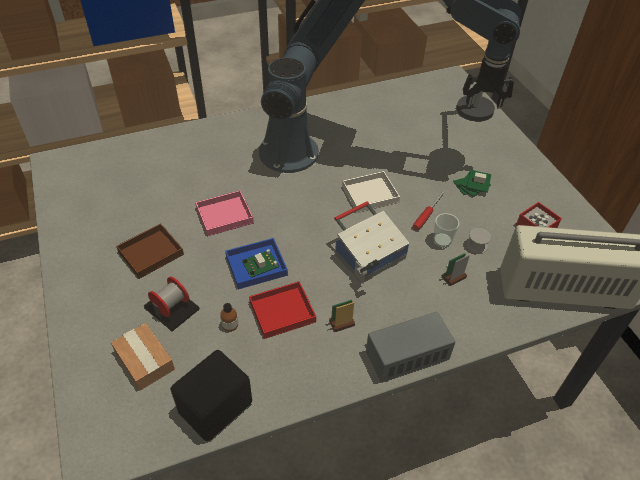

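Candidates for the tray in top0: red (382,185), blue with a board (392,257), pink (408,352), brown (509,320), white (212,325). The red one is empty, so I choose it. Candidates for the bar: red bar (264,261) or red screwdriver (170,255). I choose the bar on the fixture. The lid is ajar by about 0.25 rad. Next I'll crop to check and fit the yaws.

```bash
cat > h.py <<'E'
import numpy as np, cv2
def ray(s,px):
    K=s["intrinsics"];E=s["extrinsics"]
    d=E[:3,:3]@np.linalg.inv(K)@np.array([px[0],px[1],1.]);return E[:3,3],d
def onz(s,px,z):
    o,d=ray(s,px);return o+d*(z-o[2])/d[2]
E
python3 - <<'E'
from station import snapshot
from h import *
s=snapshot("top");im=s["image"];hsv=cv2.cvtColor(im,cv2.COLOR_RGB2HSV)
m=(((hsv[...,0]<6)|(hsv[...,0]>174))&(hsv[...,1]>190)&(hsv[...,2]>90)).astype(np.uint8)
for nm,(a,b,c,d),z in [("bar",(232,245,300,275),.1075),("tray",(345,150,420,218),.028)]:
    mm=np.zeros_like(m);mm[b:d,a:c]=m[b:d,a:c]
    pts=np.argwhere(mm)[:,::-1].astype(np.float32);r=cv2.minAreaRect(pts);bx=[onz(s,p,z).round(4) for p in cv2.boxPoints(r)]
    print(nm,len(pts),onz(s,r[0],z).round(4));print(np.array(bx)); e=[bx[i+1]-bx[i] for i in range(2)]
    print([(np.linalg.norm(v).round(4),np.arctan2(v[1],v[0]).round(3)) for v in e])
cv2.imwrite("pics/crop1.png",cv2.resize(im[130:290,200:430][...,::-1],None,fx=3.4,fy=3.4,interpolation=cv2.INTER_CUBIC))
E
```

```text
bar 226 [0.4344 0.0519 0.1075]
[[ 0.4244  0.1104  0.1075]
 [ 0.4551 -0.004   0.1075]
 [ 0.4444 -0.0069  0.1075]
 [ 0.4138  0.1074  0.1075]]
[(np.float64(0.1184), np.float64(-1.309)), (np.float64(0.0111), np.float64(-2.877))]
tray 2897 [ 0.6331 -0.234   0.028 ]
[[ 0.6963 -0.1573  0.028 ]
 [ 0.7018 -0.3089  0.028 ]
 [ 0.5707 -0.3096  0.028 ]
 [ 0.5655 -0.1603  0.028 ]]
[(np.float64(0.1517), np.float64(-1.535)), (np.float64(0.1311), np.float64(-3.136))]
```

View pics/crop1.png

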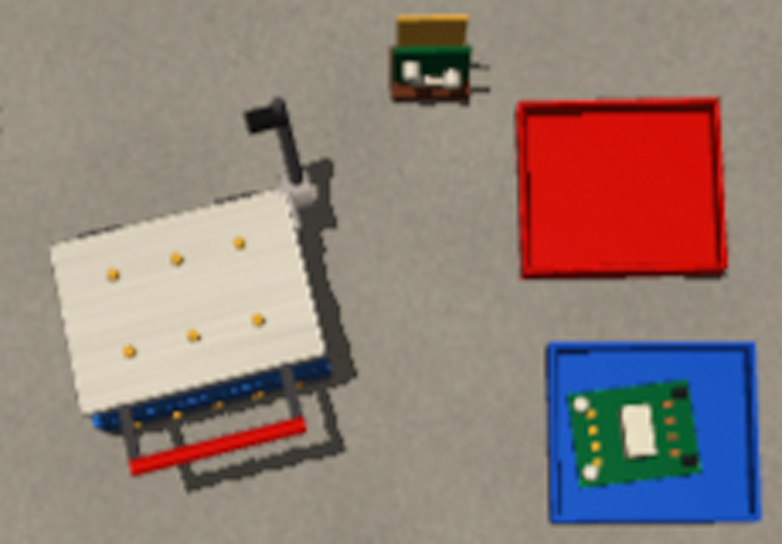

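The crop confirms the choices: the bar at crop (218,447) and the empty red tray at (620,190). Fixture yaw is about 0.255. Now moving above the bar.

>>> jog_arm --pt "50 1.1 -3.4 0 -0.06" --pt "50 1.1 -3.4 0 -0.06" --pt "50 1.1 -3.4 0 -0.06" --pt "50 1.1 -3.4 0 -0.06" --pt "50 1.1 -3.4 0 -0.06" --pt "50 1.1 -3.4 0 -0.06" --pt "50 1.1 -3.4 0 -0.06" --pt "50 1.1 -3.4 0 -0.06" --squeeze 30

```text
t: 1.92
tcp_pos: [0.3553, 0.2911, 0.2022]
tool_rot: [0.448, 0.894, 0.005, 0.002]
force: [1.1, -0.3, 0.0]
finger_gap: 0.502
```

>>> jog_arm --pt "50 1.1 -3.4 0 -0.06" --pt "50 1.1 -3.4 0 -0.06" --pt "50 1.1 -3.4 0 -0.06" --pt "50 1.1 -3.4 0 -0.06" --pt "50 1.1 -3.4 0 -0.06" --pt "50 1.1 -3.4 0 -0.06" --pt "50 1.1 -3.4 0 -0.06" --pt "50 0 0 0 0"

```text
t: 2.58
tcp_pos: [0.4388, 0.0356, 0.2053]
tool_rot: [0.636, 0.772, 0.007, 0.009]
force: [-0.8, 0.5, -0.0]
finger_gap: 0.5
```

>>> jog_arm --pt "50 -0.2 0.7 -2.0 0.03" --pt "50 -0.3 0.7 -2.0 0.03" --pt "50 0 0 -1.2 0" --pt "50 0 0 0 0" --pt "50 0 0 0 0"

```text
t: 3.0
tcp_pos: [0.4374, 0.0463, 0.1538]
tool_rot: [0.615, 0.789, 0.009, 0.012]
force: [0.2, -0.2, 0.3]
finger_gap: 0.502
```

```bash
cat >> h.py <<'E'
from scipy.spatial.transform import Rotation as R
def st():
    from station import manip
    return manip.sense()
def yaw(q): 
    v=R.from_quat(q).as_matrix()[:,1];return np.arctan2(v[1],v[0])
E
python3 - <<'E'
from station import snapshot,models
from h import *
s0=st();print(s0["tcp_pos"].round(4),yaw(s0["tool_rot"]).round(3),s0["force"].round(2))
w=snapshot("wrist");cv2.imwrite("pics/w1.png",w["image"][...,::-1])
print(w["intrinsics"],w["hand_eye"])
for k in["lid_bar","lid_hinge","fixture"]: print(k,[(np.round(d["centre"],4),round(d["score"],2)) for d in models.pinpoint(w,k)])
E
```

```text
[0.4374 0.0463 0.1538] 0.247 [ 0.22 -0.15  0.3 ]
[[371.64829954   0.         315.85468147]
 [  0.         371.64829954 241.63250449]
 [  0.           0.           1.        ]] [[ 1.16209498e-03 -9.51479415e-01 -3.07710208e-01  7.90024805e-02]
 [ 9.99999080e-01  8.90281754e-04  1.02372018e-03  7.81086255e-04]
 [-7.00099892e-04 -3.07711114e-01  9.51479574e-01 -1.71289249e-01]
 [ 0.00000000e+00  0.00000000e+00  0.00000000e+00  1.00000000e+00]]
lid_bar [(array([0.4301, 0.055 , 0.1115]), 0.6), (array([0.6912, 0.2761, 0.0054]), 0.41)]
lid_hinge [(array([0.5953, 0.0897, 0.0654]), 0.87), (array([ 0.5329,  0.0767, -0.0011]), 0.53), (array([ 0.7298, -0.0911, -0.0029]), 0.43)]
fixture [(array([0.5362, 0.0747, 0.0015]), 0.84), (array([0.4357, 0.0576, 0.1094]), 0.48)]
```

View pics/w1.png

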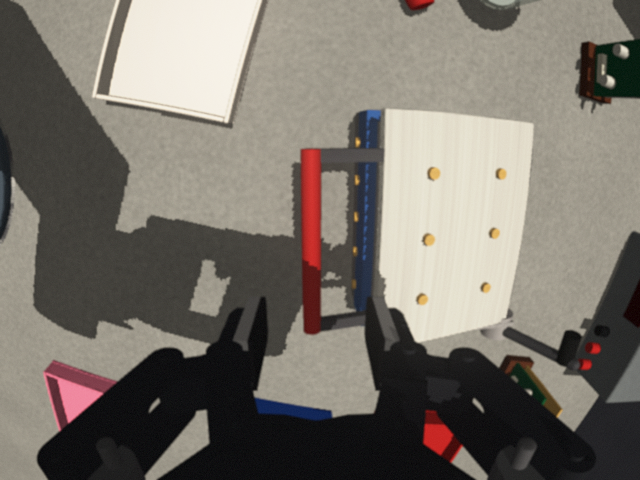

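The view shows the bar at column 312 between the fingers (315), parallel to the pads. Descending and pinching.

>>> jog_arm --pt "50 -0.2 0.3 -2.5 0.01" --pt "50 -0.1 0.1 -2.5 0" --pt "50 0 0 -1.3 0" --pt "50 0 0 -0.3 0" --pt "50 0 0 0 0"

```text
t: 3.62
tcp_pos: [0.4413, 0.0501, 0.0915]
tool_rot: [0.61, 0.792, 0.013, 0.02]
force: [0.6, 0.7, 0.6]
finger_gap: 0.501
```

>>> jog_arm --pt "50 -0.8 -0.1 -0.1 0" --pt "50 0 0 0 0" --pt "20 0 0 0 0" --pt "5 0 0 0 0" --pt "0 0 0 0 0" --pt "0 0 0 0 0" --squeeze 30

```text
t: 4.12
tcp_pos: [0.4354, 0.0486, 0.0945]
tool_rot: [0.61, 0.792, 0.016, 0.024]
force: [-0.2, -0.3, -0.6]
finger_gap: 0.004
```

```bash
python3 - <<'E'
from h import *
s=st();print(s["tcp_pos"].round(4),s["q"].round(3),s["force"].round(2),s["ft_torque"].round(2),R.from_quat(s["tool_rot"]).as_matrix().round(3))
E
```

```text
[0.4354 0.0486 0.0945] [-0.148  0.458  2.037  0.007  0.59  -0.412] [-0.18 -0.29 -0.62] [-0.    0.04  0.03] [[-0.256  0.965  0.057]
 [ 0.967  0.256 -0.005]
 [-0.019  0.054 -0.998]]
```

The fingers shut fully, so they missed the bar. Looking.

```bash
python3 - <<'E'
from station import snapshot,models
from h import *
w=snapshot("wrist");s=snapshot("scene")
for n,p in (("w",w),("s",s)): print(n,[(np.round(d["centre"],4),round(d["score"],2)) for d in models.pinpoint(p,"lid_bar")])
a=w["image"];b=cv2.resize(s["image"][150:310,270:450],None,fx=3,fy=3,interpolation=cv2.INTER_CUBIC)
o=np.zeros((480,800,3),np.uint8);o[:320,:360]=a[130:450,150:510];b=b[:480,:440];o[:,360:]=b
cv2.imwrite("pics/c2.png",o[...,::-1])
E
```

```text
w [(array([0.4364, 0.0538, 0.1087]), 0.79)]
s [(array([0.4322, 0.0468, 0.1058]), 0.91)]
```

View pics/c2.png

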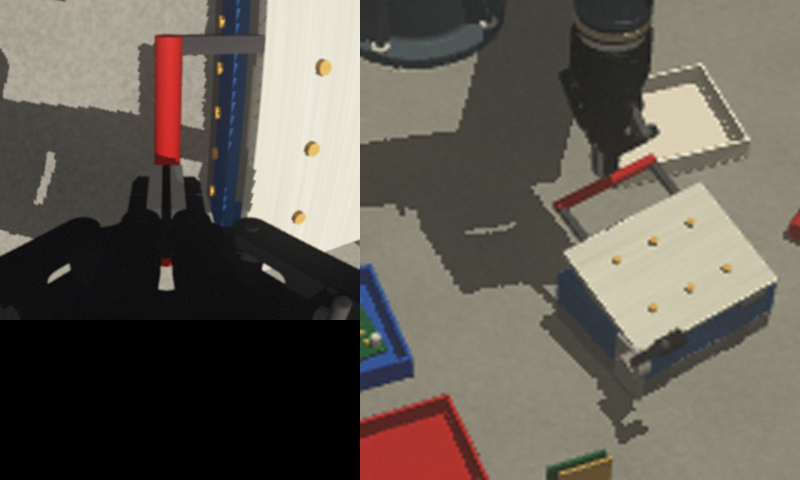

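The pads are shut together beside or above the bar: red is still visible below the tips at crop (168,165). I'll triangulate the bar from the two saved first pictures.

```bash
python3 - <<'E'
from station import snapshot
from h import *
t=snapshot("top");s=snapshot("scene")
def ends(f,box):
    im=cv2.imread(f);hsv=cv2.cvtColor(im,cv2.COLOR_BGR2HSV);a,b,c,d=box
    m=(((hsv[...,0]<8)|(hsv[...,0]>172))&(hsv[...,1]>150)&(hsv[...,2]>70)).astype(np.uint8)
    mm=np.zeros_like(m);mm[b:d,a:c]=m[b:d,a:c];n,l,stt,_=cv2.connectedComponentsWithStats(mm);k=1+stt[1:,4].argmax()
    p=np.argwhere(l==k)[:,::-1].astype(float);c0=p.mean(0);v=np.linalg.svd(p-c0,full_matrices=False)[2][0];pr=(p-c0)@v
    print(f,len(p));e=[c0+v*pr.min(),c0+v*pr.max()];return c0,e
def tri(p,q):
    A=[];b=[]
    for S,x in((t,p),(s,q)):
        o,d=ray(S,x);d=d/np.linalg.norm(d);P=np.eye(3)-np.outer(d,d);A.append(P);b.append(P@o)
    x=np.linalg.lstsq(np.vstack(A),np.hstack(b),rcond=None)
    return x[0].round(4),x[1]
ct,et=ends("pics/top0.png",(232,240,300,275));cs,es=ends("pics/scene0.png",(325,195,380,230))
et.sort(key=lambda p:p[0]);es.sort(key=lambda p:p[0])
print("mid",tri(ct,cs));print([tri(a,b) for a,b in zip(et,es[::-1])]); print(ct,cs,et,es)
p=st()["tcp_pos"]
for n,S in(("top",t),("scene",s)):
    E=S["extrinsics"];c=E[:3,:3].T@(p-E[:3,3]);c=S["intrinsics"]@c;print(n,"tcp px",(c[:2]/c[2]).round(1))
ends("pics/c2.png",(530,140,680,220)); c,e=ends("pics/c2.png",(530,140,680,220)); print("scene now ends",[((x-[360,0])/3+[270,150]).round(1) for x in e])
E
```

```text
pics/top0.png 259
pics/scene0.png 110
mid (array([0.4338, 0.051 , 0.1077]), array([2.11922286e-06]))
[(array([0.4191, 0.1093, 0.1077]), array([1.63975509e-06])), (array([ 0.4487, -0.0067,  0.1086]), array([3.92078315e-07]))]
[263.5019305  260.77606178] [351.56363636 210.19090909] [array([237.81637712, 267.27418153]), array([289.07736378, 254.30580101])] [array([335.56029046, 218.12948716]), array([367.61684372, 202.22759688])]
top tcp px [265.6 260.9]
scene tcp px [351.1 213.9]
pics/c2.png 541
pics/c2.png 541
scene now ends [array([368.1, 202.5]), array([347.8, 212.9])]
```

```bash
python3 - <<'E'
from station import snapshot
from h import *
w=snapshot("wrist")["image"][230:430,260:380];s=snapshot("scene")["image"][180:230,325:385];
o=np.zeros((600,800,3),np.uint8)
a=cv2.resize(w,None,fx=3,fy=3,interpolation=cv2.INTER_CUBIC);o[:600,:360]=a
b=cv2.resize(s,None,fx=7.2,fy=7.2,interpolation=cv2.INTER_NEAREST);o[:b.shape[0],365:365+b.shape[1]]=b
cv2.imwrite("pics/c3.png",o[...,::-1]); print(st()["finger_gap"])
E
```

```text
-0.002361016124550682
```

View pics/c3.png

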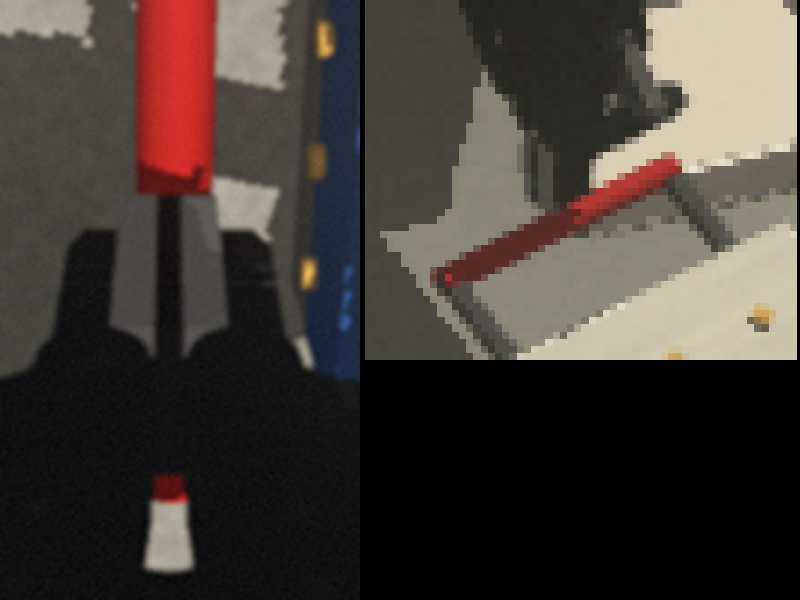

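The fingertips closed just above the bar, so they sit about 2 cm higher than the stated TCP suggests. I'll open, go deeper and pinch again.

>>> jog_arm --pt "45 0 0.1 0 0" --pt "45 0 0.1 0 0" --pt "45 -0.1 0 -1.2 0" --pt "45 -0.1 0 -1.2 0" --pt "45 0 0 -0.2 0" --pt "20 0 0 0 0" --pt "0 0 0 0 0" --pt "0 0 0 0 0" --squeeze 30

```text
t: 5.18
tcp_pos: [0.4368, 0.0515, 0.068]
tool_rot: [0.61, 0.792, 0.018, 0.026]
force: [2.7, 4.2, -3.9]
finger_gap: 0.125
```

>>> jog_arm --pt "0 0 0 0 0" --pt "0 0 0 0 0"

```text
t: 5.35
tcp_pos: [0.4369, 0.0516, 0.0683]
tool_rot: [0.61, 0.792, 0.018, 0.026]
force: [1.2, -0.0, -3.7]
finger_gap: 0.125
```

```bash
python3 - <<'E'
from station import snapshot,models
from h import *
for n in("scene","top","wrist"):
    p=snapshot(n);print(n,[(np.round(d["centre"],4),round(d["score"],2)) for d in models.pinpoint(p,"lid_bar")[:2]])
s=st();print(s["tcp_pos"],s["force"],R.from_quat(s["tool_rot"]).as_matrix()[:,2].round(3))
E
```

```text
scene [(array([0.4326, 0.0466, 0.1068]), 0.97)]
top [(array([ 0.4272,  0.3358, -0.0008]), 0.19)]
wrist [(array([0.4384, 0.0538, 0.1109]), 0.67)]
[0.43688353 0.05159807 0.06829684] [ 0.15853125 -0.04393293 -2.53093019] [ 0.063 -0.004 -0.998]
```

```bash
cat > arc.py <<'E'
from h import *
import sys
psi=.255;u=np.array([np.cos(psi),np.sin(psi),0]);n=np.array([-u[1],u[0],0]);z=np.array([0,0,1.])
C=np.array([.4369,.0516,.0683])+.1695*u-.0435*z
s=st();d=s["tcp_pos"]-C;a,b=d@u,d@z;th=np.arctan2(b,-a)
f=s["force"];tg=np.sin(th)*u+np.cos(th)*z;rd=-np.cos(th)*u+np.sin(th)*z
print("th %.3f r %.4f lat %.4f yaw %.3f F tan %.2f rad %.2f lat %.2f t %.2f"%(th,np.hypot(a,b),d@n,yaw(s["tool_rot"]),f@tg,f@rd,f@n,s["t"]),s["tool_rot"].round(3))
st_=float(sys.argv[1]) if len(sys.argv)>1 else .07
for i in range(8):
    t2=th+st_*(i+1);p=C+.175*(-np.cos(t2)*u+np.sin(t2)*z)
    if i==0: q=s["tcp_pos"]
    print(((p-q)*100).round(2));q=p
E
python3 arc.py
```

```text
th 0.251 r 0.1750 lat 0.0000 yaw 0.258 F tan -2.42 rad -0.77 lat -0.08 t 5.65 [0.61  0.792 0.018 0.026]
[0.34 0.09 1.17]
[0.41 0.11 1.15]
[0.49 0.13 1.12]
[0.56 0.15 1.08]
[0.64 0.17 1.03]
[0.7  0.18 0.99]
[0.77 0.2  0.93]
[0.83 0.22 0.87]
```

>>> jog_arm --pt "0 0.34 0.09 1.17 0" --pt "0 0.41 0.11 1.15 0" --pt "0 0.49 0.13 1.12 0" --pt "0 0.56 0.15 1.08 0" --pt "0 0.64 0.17 1.03 0" --pt "0 0.7 0.18 0.99 0" --pt "0 0.77 0.2 0.93 0" --pt "0 0.83 0.22 0.87 0" --squeeze 40

```text
t: 6.32
tcp_pos: [0.4805, 0.0627, 0.1509]
tool_rot: [0.611, 0.792, 0.013, 0.022]
force: [2.2, -1.4, -9.2]
finger_gap: 0.122
```

```bash
python3 arc.py
```

```text
th 0.792 r 0.1773 lat -0.0002 yaw 0.257 F tan -5.18 rad -7.75 lat -1.91 t 6.32 [0.611 0.792 0.013 0.022]
[1.02 0.29 0.67]
[0.93 0.24 0.76]
[0.98 0.25 0.7 ]
[1.02 0.27 0.62]
[1.06 0.28 0.55]
[1.09 0.29 0.47]
[1.12 0.29 0.39]
[1.15 0.3  0.31]
```

Tracking well. Continuing.

>>> jog_arm --pt "0 1.02 0.29 0.67 0" --pt "0 0.93 0.24 0.76 0" --pt "0 0.98 0.25 0.7 0" --pt "0 1.02 0.27 0.62 0" --pt "0 1.06 0.28 0.55 0" --pt "0 1.09 0.29 0.47 0" --pt "0 1.12 0.29 0.39 0" --pt "0 1.15 0.3 0.31 0"

```text
t: 6.98
tcp_pos: [0.5389, 0.0776, 0.1929]
tool_rot: [0.608, 0.793, -0.013, 0.003]
force: [-9.5, -3.4, 13.9]
finger_gap: 0.122
```

```bash
python3 arc.py .05
```

```text
th 1.206 r 0.1800 lat -0.0006 yaw 0.262 F tan -4.48 rad 16.55 lat -0.91 t 6.98 [ 0.608  0.793 -0.013  0.003]
[ 0.96  0.31 -0.17]
[0.81 0.21 0.25]
[0.82 0.21 0.21]
[0.83 0.22 0.17]
[0.84 0.22 0.12]
[0.84 0.22 0.08]
[0.85 0.22 0.03]
[ 0.85  0.22 -0.01]
```

There is 16 N radially at the bar, so either a fingertip is near the lid edge or my arc centre is off. I'll release lightly, rise 1.2 cm and pinch again, since the lid stays where it is.

>>> jog_arm --pt "20 0 0 0.2 0" --pt "20 0 0 0.4 0" --pt "20 0 0 0.4 0" --pt "20 0 0 0.2 0" --pt "20 0 0 0 0" --squeeze 25

```text
t: 7.4
tcp_pos: [0.5389, 0.0775, 0.2068]
tool_rot: [0.608, 0.794, -0.012, 0.004]
force: [0.2, 0.1, 0.1]
finger_gap: 0.199
```

```bash
python3 arc.py .05; python3 - <<'E'
from station import snapshot,models
from h import *
for n in("scene","top","wrist"):
    p=snapshot(n);print(n,[(np.round(d["centre"],4),round(d["score"],2)) for d in models.pinpoint(p,"lid_bar")[:2]])
    if n!="top": cv2.imwrite(f"pics/{n}5.png",p["image"][...,::-1])
s=cv2.imread("pics/scene5.png")[140:290,280:430];w=cv2.imread("pics/wrist5.png")[180:450,180:450]
cv2.imwrite("pics/c5.png",np.hstack([cv2.resize(w,(400,400),interpolation=2),cv2.resize(s,(400,400),interpolation=2)]))
print(st()["tcp_pos"])
E
```

```text
th 1.231 r 0.1930 lat -0.0006 yaw 0.263 F tan 0.19 rad 0.00 lat 0.03 t 7.40 [ 0.608  0.794 -0.012  0.004]
[ 1.37  0.42 -1.43]
[0.82 0.21 0.23]
[0.83 0.22 0.19]
[0.84 0.22 0.14]
[0.84 0.22 0.1 ]
[0.84 0.22 0.06]
[0.85 0.22 0.01]
[ 0.85  0.22 -0.03]
scene [(array([0.5387, 0.0756, 0.2254]), 0.68), (array([0.5333, 0.0792, 0.0404]), 0.5)]
top [(array([0.5439, 0.0769, 0.2291]), 0.85), (array([0.5373, 0.0784, 0.0412]), 0.47)]
wrist [(array([0.5415, 0.0814, 0.231 ]), 0.9)]
[0.53860199 0.07751226 0.20596868]
```

View pics/c5.png

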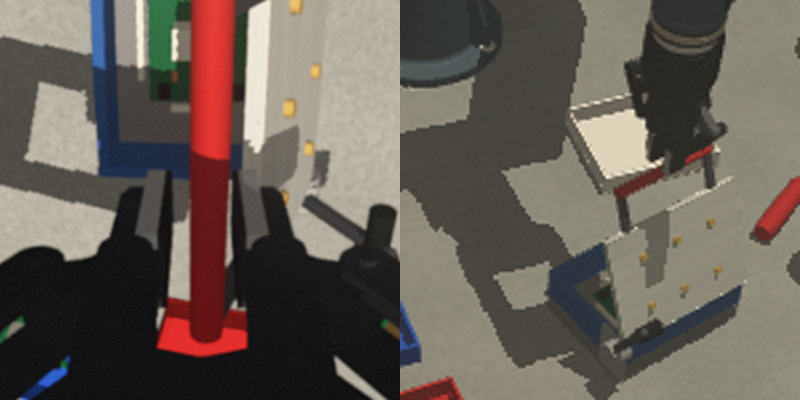

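>>> jog_arm --pt "20 0.1 0 -0.5 0" --pt "20 0 0 -0.1 0" --pt "0 0 0 0 0" --pt "0 0 0 0 0" --pt "0 0 0 0 0" --squeeze 35

```text
t: 8.12
tcp_pos: [0.5398, 0.0775, 0.1994]
tool_rot: [0.608, 0.793, -0.013, 0.003]
force: [0.1, -0.2, 1.1]
finger_gap: 0.114
```

```bash
python3 - <<'E'
from h import *
s=st();p=s["tcp_pos"];print(p)
src=open("arc.py").read().split("\n")
src=[("C=np.array(%s)+.175*(np.cos(1.225)*u-np.sin(1.225)*z)"%p.round(4).tolist()) if l.startswith("C=") else l for l in src]
open("arc.py","w").write("\n".join(src))
E
python3 arc.py .05
```

```text
[0.53977219 0.077522   0.19940891]
th 1.225 r 0.1750 lat 0.0000 yaw 0.262 F tan 0.45 rad 1.02 lat -0.24 t 8.12 [ 0.608  0.793 -0.013  0.003]
[0.8  0.21 0.27]
[0.82 0.21 0.23]
[0.83 0.22 0.19]
[0.83 0.22 0.15]
[0.84 0.22 0.11]
[0.84 0.22 0.06]
[0.85 0.22 0.02]
[ 0.85  0.22 -0.03]
```

>>> jog_arm --pt "0 0.8 0.21 0.27 0" --pt "0 0.82 0.21 0.23 0" --pt "0 0.83 0.22 0.19 0" --pt "0 0.83 0.22 0.15 0" --pt "0 0.84 0.22 0.11 0" --pt "0 0.84 0.22 0.06 0" --pt "0 0.85 0.22 0.02 0"

```text
t: 8.7
tcp_pos: [0.593, 0.0911, 0.2116]
tool_rot: [0.608, 0.794, -0.022, -0.004]
force: [-1.9, -1.9, 1.3]
finger_gap: 0.105
```

```bash
python3 arc.py .02
```

```text
th 1.546 r 0.1769 lat -0.0003 yaw 0.263 F tan -2.30 rad 1.36 lat -1.36 t 8.70 [ 0.608  0.794 -0.022 -0.004]
[ 0.34  0.12 -0.19]
[ 0.34  0.09 -0.  ]
[ 0.34  0.09 -0.01]
[ 0.34  0.09 -0.02]
[ 0.34  0.09 -0.02]
[ 0.34  0.09 -0.03]
[ 0.34  0.09 -0.04]
[ 0.34  0.09 -0.04]
```

>>> jog_arm --pt "0 0.34 0.09 0 0" --pt "0 0.34 0.09 0 0" --pt "0 0.34 0.09 -0.01 0" --pt "0 0.34 0.09 -0.02 0" --pt "0 0.34 0.09 -0.02 0" --pt "0 0.3 0.08 -0.03 0"

```text
t: 9.2
tcp_pos: [0.6172, 0.0972, 0.2115]
tool_rot: [0.608, 0.794, -0.022, -0.003]
force: [-1.7, -0.4, 1.5]
finger_gap: 0.094
```

```bash
python3 arc.py .012
```

```text
th 1.687 r 0.1779 lat -0.0004 yaw 0.263 F tan -1.93 rad 1.31 lat 0.00 t 9.20 [ 0.608  0.794 -0.022 -0.003]
[ 0.16  0.08 -0.31]
[ 0.2   0.05 -0.03]
[ 0.2   0.05 -0.03]
[ 0.2   0.05 -0.03]
[ 0.2   0.05 -0.04]
[ 0.2   0.05 -0.04]
[ 0.2   0.05 -0.04]
[ 0.2   0.05 -0.04]
```

The gap shrinks as the bar creeps toward the tips. Regripping a little lower before feeling for the stop.

>>> jog_arm --pt "20 0 0 0 0" --pt "20 0 0 -0.5 0" --pt "20 0 0 -0.4 0" --pt "0 0 0 -0.1 0" --pt "0 0 0 0 0" --pt "0 0 0 0 0" --pt "0 0 0 0 0" --squeeze 35

```text
t: 9.78
tcp_pos: [0.6201, 0.0985, 0.2011]
tool_rot: [0.608, 0.793, -0.019, -0.001]
force: [-0.6, -0.2, 1.5]
finger_gap: 0.121
```

```bash
python3 - <<'E'
from h import *
p=st()["tcp_pos"]
src=open("arc.py").read().split("\n")
src=[("C=np.array(%s)+.175*(np.cos(1.687)*u-np.sin(1.687)*z)"%p.round(4).tolist()) if l.startswith("C=") else l for l in src]
open("arc.py","w").write("\n".join(src))
E
python3 arc.py .012
```

```text
th 1.687 r 0.1750 lat -0.0000 yaw 0.262 F tan -0.77 rad 1.43 lat -0.03 t 9.78 [ 0.608  0.793 -0.019 -0.001]
[ 0.2   0.06 -0.02]
[ 0.2   0.05 -0.03]
[ 0.2   0.05 -0.03]
[ 0.2   0.05 -0.03]
[ 0.2   0.05 -0.04]
[ 0.2   0.05 -0.04]
[ 0.2   0.05 -0.04]
[ 0.2   0.05 -0.04]
```

>>> jog_arm --pt "0 0.2 0.05 -0.02 0" --pt "0 0.2 0.05 -0.03 0" --pt "0 0.2 0.05 -0.03 0"

```text
t: 10.03
tcp_pos: [0.6246, 0.0996, 0.2004]
tool_rot: [0.608, 0.793, -0.02, -0.002]
force: [-2.1, -1.2, 4.4]
finger_gap: 0.123
```

>>> jog_arm --pt "0 0.2 0.05 -0.03 0" --pt "0 0.2 0.05 -0.04 0" --pt "0 0.2 0.05 -0.04 0"

```text
t: 10.28
tcp_pos: [0.6298, 0.1009, 0.1994]
tool_rot: [0.608, 0.793, -0.021, -0.004]
force: [-2.7, -1.0, 4.2]
finger_gap: 0.122
```

>>> jog_arm --pt "0 0.2 0.05 -0.03 0" --pt "0 0.2 0.05 -0.04 0" --pt "0 0.2 0.05 -0.04 0"

```text
t: 10.53
tcp_pos: [0.6358, 0.1025, 0.1978]
tool_rot: [0.608, 0.793, -0.022, -0.004]
force: [-3.0, -0.3, 4.0]
finger_gap: 0.124
```

>>> jog_arm --pt "0 0.2 0.05 -0.04 0" --pt "0 0.2 0.05 -0.04 0" --pt "0 0.2 0.05 -0.05 0"

```text
t: 10.78
tcp_pos: [0.6421, 0.1041, 0.1959]
tool_rot: [0.608, 0.793, -0.022, -0.005]
force: [-2.2, 0.5, 3.7]
finger_gap: 0.123
```

```bash
python3 arc.py .012
```

```text
th 1.821 r 0.1740 lat -0.0001 yaw 0.262 F tan -2.88 rad 3.11 lat 1.02 t 10.78 [ 0.608  0.793 -0.022 -0.005]
[0.22 0.07 0.04]
[ 0.2   0.05 -0.06]
[ 0.2   0.05 -0.06]
[ 0.19  0.05 -0.06]
[ 0.19  0.05 -0.06]
[ 0.19  0.05 -0.07]
[ 0.19  0.05 -0.07]
[ 0.19  0.05 -0.07]
```

>>> jog_arm --pt "0 0.2 0.05 -0.03 0" --pt "0 0.2 0.05 -0.05 0"

```text
t: 10.95
tcp_pos: [0.6462, 0.1051, 0.1947]
tool_rot: [0.608, 0.793, -0.023, -0.005]
force: [-3.0, -0.6, 3.2]
finger_gap: 0.123
```

>>> jog_arm --pt "0 0.2 0.05 -0.05 0" --pt "0 0.2 0.05 -0.06 0"

```text
t: 11.12
tcp_pos: [0.6505, 0.1062, 0.193]
tool_rot: [0.608, 0.793, -0.023, -0.005]
force: [-2.8, -1.1, 2.9]
finger_gap: 0.121
```

>>> jog_arm --pt "0 0.2 0.05 -0.06 0" --pt "0 0.2 0.05 -0.06 0"

```text
t: 11.28
tcp_pos: [0.6537, 0.1071, 0.1918]
tool_rot: [0.608, 0.793, -0.024, -0.006]
force: [-7.1, -2.1, 8.5]
finger_gap: 0.122
```

Stop felt. Leaning gently.

>>> jog_arm --pt "0 0.12 0.03 -0.04 0" --pt "0 0.1 0.03 -0.03 0"

```text
t: 11.45
tcp_pos: [0.6537, 0.1071, 0.1915]
tool_rot: [0.608, 0.793, -0.027, -0.008]
force: [-7.1, -1.6, 6.3]
finger_gap: 0.117
```

```bash
python3 arc.py .012|head -1
```

```text
th 1.894 r 0.1732 lat -0.0002 yaw 0.262 F tan -8.84 rad 3.63 lat 0.26 t 11.45 [ 0.608  0.793 -0.027 -0.008]
```

>>> jog_arm --pt "0 0.13 0.03 -0.03 0" --pt "0 0.13 0.03 -0.03 0" --pt "0 0.13 0.03 -0.03 0"

```text
t: 11.7
tcp_pos: [0.6534, 0.107, 0.1915]
tool_rot: [0.608, 0.793, -0.031, -0.011]
force: [-6.3, -2.0, 6.3]
finger_gap: 0.122
```

```bash
python3 arc.py .012|head -1
```

```text
th 1.892 r 0.1731 lat -0.0001 yaw 0.262 F tan -8.26 rad 3.85 lat -0.30 t 11.70 [ 0.608  0.793 -0.031 -0.011]
```

>>> jog_arm --pt "0 0.17 0.04 -0.04 0" --pt "0 0.17 0.04 -0.04 0" --pt "0 0.17 0.04 -0.04 0" --pt "0 0.16 0.04 -0.04 0"

```text
t: 12.03
tcp_pos: [0.6531, 0.1069, 0.1914]
tool_rot: [0.608, 0.793, -0.037, -0.017]
force: [-6.9, -2.2, 5.4]
finger_gap: 0.12
```

```bash
python3 arc.py .012|head -1
```

```text
th 1.890 r 0.1729 lat -0.0002 yaw 0.262 F tan -8.54 rad 2.88 lat -0.45 t 12.03 [ 0.608  0.793 -0.037 -0.017]
```

>>> jog_arm --pt "25 0 0 0 0" --pt "25 0 0 0 0" --pt "25 0 0 0.5 0" --pt "25 0 0 2 0" --pt "25 0 0 3 0" --pt "25 0 0 3 0" --pt "25 -1 0 2 0" --pt "40 -3 -0.8 0 0"

```text
t: 12.7
tcp_pos: [0.6231, 0.1019, 0.2969]
tool_rot: [0.607, 0.794, -0.03, -0.012]
force: [1.3, 0.7, 1.2]
finger_gap: 0.375
```

>>> jog_arm --pt "60 -3.5 -1 0 0" --pt "60 -3.5 -1 0 0" --pt "60 -2 -0.5 0 0" --pt "60 0 0 0 0" --pt "60 0 0 0 0"

```text
t: 13.12
tcp_pos: [0.532, 0.0771, 0.3018]
tool_rot: [0.607, 0.795, -0.024, -0.005]
force: [0.6, -0.0, -0.0]
finger_gap: 0.6
```

```bash
python3 - <<'E'
from station import snapshot,models
from h import *
s0=st();print(s0["tcp_pos"].round(4),yaw(s0["tool_rot"]).round(3),R.from_quat(s0["tool_rot"]).as_matrix()[:,2].round(3),s0["q"].round(3))
for n in("top","scene","wrist"):
    p=snapshot(n);cv2.imwrite(f"pics/{n}6.png",p["image"][...,::-1])
    for k in("lid_bar","board_block"):print(n,k,[(np.round(d["centre"],4),round(d["score"],2)) for d in models.pinpoint(p,k)[:3]])
w=cv2.imread("pics/wrist6.png");t=cv2.imread("pics/top6.png")[140:300,200:320]
cv2.imwrite("pics/c6.png",np.hstack([cv2.resize(w[:,100:540],(440,480)),cv2.resize(t,(360,480),interpolation=2)]))
E
```

```text
[0.532  0.0771 0.3018] 0.267 [-0.038 -0.032 -0.999] [-0.044  0.323  1.488 -0.034  1.368 -0.303]
top lid_bar [(array([0.656 , 0.1033, 0.2307]), 0.94)]
top board_block [(array([0.5353, 0.079 , 0.0397]), 0.73)]
scene lid_bar [(array([0.6546, 0.103 , 0.2261]), 0.9)]
scene board_block [(array([0.5382, 0.077 , 0.0399]), 0.9), (array([ 0.6306, -0.3797, -0.0039]), 0.74)]
wrist lid_bar [(array([0.6537, 0.1105, 0.2302]), 0.71)]
wrist board_block [(array([0.5341, 0.08  , 0.0422]), 0.61)]
```

View pics/c6.png

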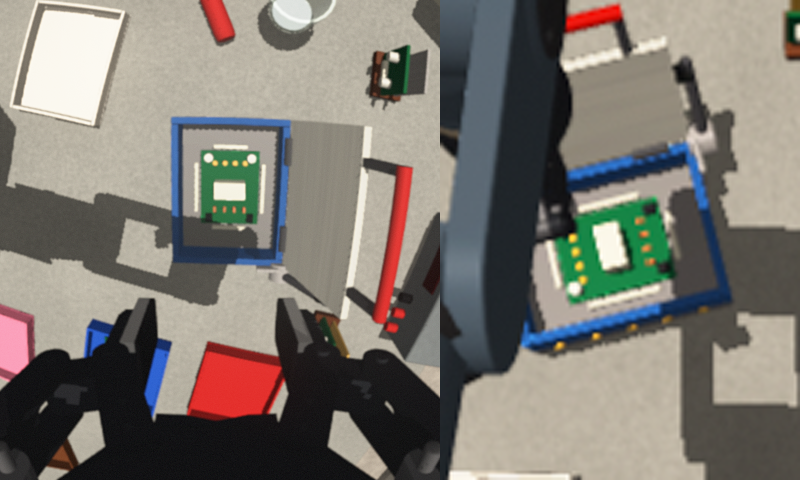

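The wrist picture shows the lid leaning open against the stop and the board at (230,188) with its block square to the tool. Descending over the block.

>>> jog_arm --pt "62 0.2 0.1 -4 0" --pt "62 0.1 0.1 -4 0" --pt "62 0.1 0 -4 0" --pt "62 0 0 -4 0" --pt "62 0 0 -4 0" --pt "62 0 0 -3 0" --pt "62 0 0 0 0" --pt "62 0 0 0 0"

```text
t: 14.23
tcp_pos: [0.5428, 0.0796, 0.0653]
tool_rot: [0.606, 0.795, -0.02, 0.0]
force: [-0.3, -0.2, -0.1]
finger_gap: 0.618
```

```bash
python3 - <<'E'
from station import snapshot,models
from h import *
s0=st();print(s0["tcp_pos"].round(4),yaw(s0["tool_rot"]).round(3),R.from_quat(s0["tool_rot"]).as_matrix()[:,2].round(3),s0["force"].round(2))
p=snapshot("wrist");cv2.imwrite("pics/w7.png",p["image"][130:430,150:490][...,::-1])
for k in("board_block",):print(k,[(np.round(d["centre"],4),round(d["score"],2)) for d in models.pinpoint(p,k)[:3]])
E
```

```text
[0.5428 0.0796 0.0653] 0.268 [-0.024 -0.032 -0.999] [-0.32 -0.22 -0.09]
board_block [(array([0.5361, 0.079 , 0.0416]), 0.8)]
```

View pics/w7.png

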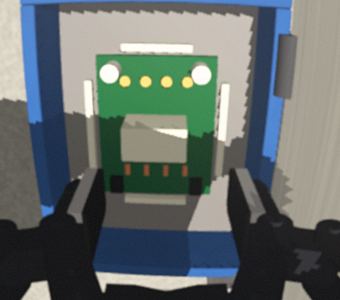

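>>> jog_arm --pt "62 -0.35 0 -0.5 -0.01" --pt "62 -0.3 0 -1.0 0" --pt "62 0 0 -1.0 0" --pt "62 0 0 0 0"

```text
t: 14.67
tcp_pos: [0.5439, 0.0795, 0.049]
tool_rot: [0.611, 0.792, -0.014, 0.009]
force: [-0.3, 0.8, 0.9]
finger_gap: 0.617
```

```bash
python3 - <<'E'
from station import snapshot,models
from h import *
s0=st();print(s0["tcp_pos"].round(4),yaw(s0["tool_rot"]).round(3),R.from_quat(s0["tool_rot"]).as_matrix()[:,2].round(3),s0["force"].round(2))
p=snapshot("wrist");cv2.imwrite("pics/w8.png",cv2.resize(p["image"][230:400,210:430][...,::-1],None,fx=3,fy=3,interpolation=2))
E
```

```text
[0.5439 0.0795 0.049 ] 0.256 [-0.003 -0.033 -0.999] [-0.29  0.79  0.86]
```

View pics/w8.png

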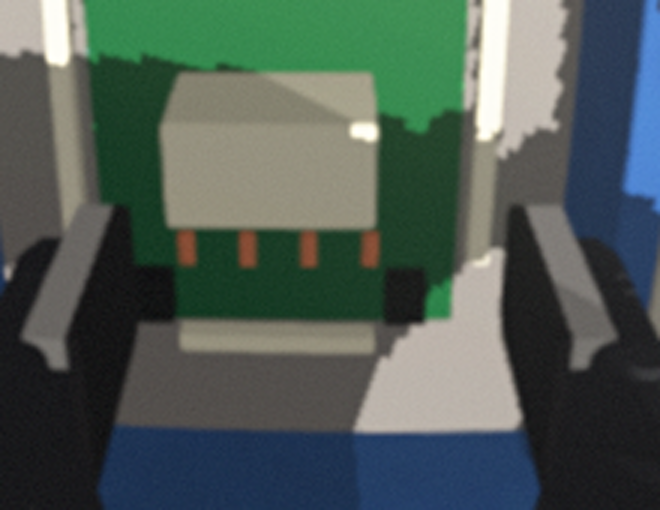

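>>> jog_arm --pt "62 -0.8 -0.1 -0.1 0" --pt "62 0 0 0 0" --pt "62 -0.2 0 -0.8 0" --pt "62 -0.2 0 -0.8 0" --pt "62 0 0 0 0"

```text
t: 15.13
tcp_pos: [0.5337, 0.0783, 0.0347]
tool_rot: [0.611, 0.792, -0.012, 0.012]
force: [-0.7, 0.0, -0.5]
finger_gap: 0.619
```

>>> jog_arm --pt "62 0.1 0 -0.6 0" --pt "62 0 0 -0.6 0" --pt "62 0 0 0 0"

```text
t: 15.38
tcp_pos: [0.5344, 0.0784, 0.0208]
tool_rot: [0.611, 0.791, -0.012, 0.012]
force: [0.7, -0.2, -0.2]
finger_gap: 0.621
```

```bash
python3 - <<'E'
from station import snapshot,models
from h import *
s0=st();print(s0["tcp_pos"].round(4),yaw(s0["tool_rot"]).round(3),R.from_quat(s0["tool_rot"]).as_matrix()[:,2].round(3),s0["force"].round(2))
p=snapshot("wrist");s=snapshot("scene")
a=cv2.resize(p["image"][230:400,210:430],None,fx=2,fy=2,interpolation=2)
b=cv2.resize(s["image"][200:290,320:420],(360,340),interpolation=2)
cv2.imwrite("pics/w9.png",np.hstack([a,b])[...,::-1])
E
```

```text
[0.5344 0.0784 0.0208] 0.256 [ 0.004 -0.033 -0.999] [ 0.71 -0.22 -0.19]
```

View pics/w9.png

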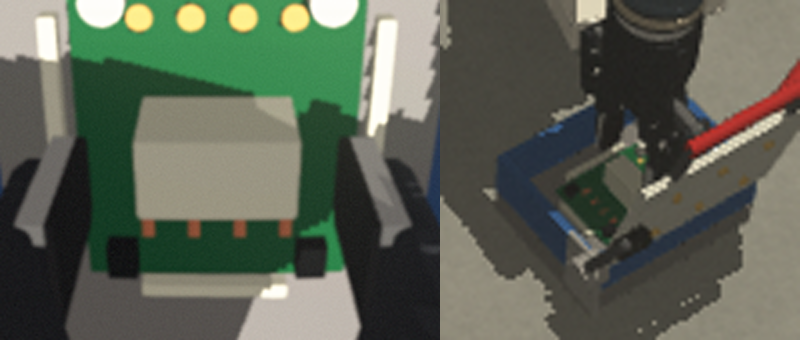

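>>> jog_arm --pt "62 0.05 0 -0.5 0" --pt "62 0 0 -0.2 0" --pt "62 0 0 0 0"

```text
t: 15.73
tcp_pos: [0.5362, 0.0784, 0.0141]
tool_rot: [0.611, 0.792, -0.011, 0.013]
force: [0.1, -0.1, -0.6]
finger_gap: 0.62
```

>>> jog_arm --pt "62 0 0 -0.3 0" --pt "62 0 0 0 0"

```text
t: 15.9
tcp_pos: [0.5364, 0.0783, 0.0108]
tool_rot: [0.611, 0.792, -0.011, 0.013]
force: [0.2, 0.5, 0.1]
finger_gap: 0.62
```

>>> jog_arm --pt "45 0 0 0 0" --pt "30 0 0 0 0" --pt "20 0 0 0 0" --pt "20 0 0 0 0" --squeeze 35

```text
t: 16.23
tcp_pos: [0.5366, 0.0784, 0.0111]
tool_rot: [0.611, 0.791, -0.011, 0.013]
force: [0.3, 0.2, -1.5]
finger_gap: 0.409
```

Block gripped (35 mm). Lifting.

>>> jog_arm --pt "20 0 0 0.5 0" --pt "20 0 0 1 0" --pt "20 0 0 1.5 0" --pt "20 0 0 2.5 0" --pt "20 0 0 3 0" --pt "20 0 0 3 0" --pt "20 0 0 2.5 0" --pt "20 0 0 1 0" --squeeze 40

```text
t: 16.9
tcp_pos: [0.531, 0.0786, 0.168]
tool_rot: [0.611, 0.792, -0.014, 0.009]
force: [1.1, 0.9, -1.8]
finger_gap: 0.405
```

```bash
python3 - <<'E'
from station import snapshot,models
from h import *
s0=st();print(s0["tcp_pos"].round(4),yaw(s0["tool_rot"]).round(3),R.from_quat(s0["tool_rot"]).as_matrix()[:,2].round(3),s0["force"].round(2),s0["finger_gap"])
for n in("wrist","scene"):
  p=snapshot(n)
  for k in("board_block","red_tray_in"):print(n,k,[(np.round(d["centre"],4),round(d["score"],2)) for d in models.pinpoint(p,k)[:4]])
E
```

```text
[0.531  0.0786 0.168 ] 0.256 [-0.003 -0.033 -0.999] [ 1.06  0.86 -1.82] 0.40473538832238193
wrist board_block [(array([0.529 , 0.0825, 0.1981]), 0.68)]
wrist red_tray_in [(array([ 0.2189, -0.2897,  0.0051]), 0.78), (array([0.2884, 0.1883, 0.0077]), 0.6)]
scene board_block [(array([0.5299, 0.0818, 0.1965]), 0.74)]
scene red_tray_in [(array([ 6.352e-01, -2.369e-01, -6.000e-04]), 0.89), (array([ 0.298 , -0.537 ,  0.0011]), 0.85), (array([0.2892, 0.1842, 0.0034]), 0.83), (array([ 0.2245, -0.2918,  0.0037]), 0.64)]
```

>>> jog_arm --pt "20 0.8 -2 0 -0.02" --pt "20 1.2 -3.3 0 -0.03" --pt "20 1.2 -3.7 0 -0.03" --pt "20 1.2 -3.7 0 -0.03" --pt "20 1.2 -3.7 0 -0.03" --pt "20 1.2 -3.7 0 -0.03" --pt "20 1.2 -3.7 0 -0.03" --pt "20 1.2 -3.7 0 -0.03"

```text
t: 17.87
tcp_pos: [0.6091, -0.1959, 0.1475]
tool_rot: [0.696, 0.717, -0.022, -0.014]
force: [0.5, -0.3, -1.3]
finger_gap: 0.41
```

>>> jog_arm --pt "20 0.6 -2 0 0" --pt "20 0.2 -0.5 -0.5 0" --pt "20 0 0 0 0" --pt "20 0 0 0 0"

```text
t: 18.2
tcp_pos: [0.6158, -0.2304, 0.1335]
tool_rot: [0.7, 0.713, -0.024, -0.018]
force: [0.1, 0.7, -0.9]
finger_gap: 0.406
```

```bash
cat > chk.py <<'E'
from station import snapshot,models
from h import *
s0=st();print(s0["t"],s0["tcp_pos"].round(4),yaw(s0["tool_rot"]).round(3),R.from_quat(s0["tool_rot"]).as_matrix()[:,2].round(3),s0["force"].round(2),s0["finger_gap"].round(3))
for n in("wrist","scene","top"):
  p=snapshot(n)
  for k in("board_block","red_tray_in","lid_bar"):print(n,k,[(np.round(d["centre"],4),round(d["score"],2)) for d in models.pinpoint(p,k)[:3]])
E
python3 chk.py
```

```text
Traceback (most recent call last):
  File "chk.py", line 3, in <module>
    s0=st();print(s0["t"],s0["tcp_pos"].round(4),yaw(s0["tool_rot"]).round(3),R.from_quat(s0["tool_rot"]).as_matrix()[:,2].round(3),s0["force"].round(2),s0["finger_gap"].round(3))
                                                                                                                                                         ^^^^^^^^^^^^^^^^^^^^^^
AttributeError: 'float' object has no attribute 'round'
```

>>> jog_arm --pt "20 1.1 -0.3 -1.5 0" --pt "20 1.0 -0.2 -2 0" --pt "20 0 0 -1 0" --pt "20 0 0 0 0"

```text
t: 18.53
tcp_pos: [0.6332, -0.2261, 0.0849]
tool_rot: [0.698, 0.715, -0.024, -0.023]
force: [-0.5, 0.2, -1.2]
finger_gap: 0.409
```

```bash
sed -i 's/,s0\["finger_gap"\].round(3)/,s0["finger_gap"]/' chk.py; python3 chk.py
```

```text
18.5333 [ 0.6332 -0.2261  0.0849] 0.025 [-0.067 -0.002 -0.998] [-0.46  0.23 -1.18] 0.40930118736476945
wrist board_block [(array([ 0.6358, -0.2293,  0.1152]), 0.57)]
wrist red_tray_in []
wrist lid_bar []
scene board_block [(array([ 0.6371, -0.2288,  0.1182]), 0.9)]
scene red_tray_in [(array([ 0.2993, -0.5378,  0.0046]), 0.85), (array([ 0.6351, -0.2366, -0.0024]), 0.73), (array([ 0.2218, -0.2914,  0.0006]), 0.6)]
scene lid_bar [(array([0.6538, 0.104 , 0.2295]), 0.77)]
top board_block []
top red_tray_in [(array([ 0.2979, -0.5396,  0.0039]), 0.88), (array([ 0.224 , -0.2909,  0.0047]), 0.76)]
top lid_bar []
```

>>> jog_arm --pt "20 0 -0.3 -2 0" --pt "20 0 -0.2 -2 0" --pt "20 0 0 -1.5 0" --pt "20 0 0 -0.8 0" --pt "20 0 0 0 0" --pt "20 0 0 0 0"

```text
t: 19.63
tcp_pos: [0.6373, -0.2364, 0.0255]
tool_rot: [0.699, 0.714, -0.023, -0.017]
force: [0.8, -0.3, -1.5]
finger_gap: 0.408
```

>>> jog_arm --pt "20 0 0.2 -1 0" --pt "20 0 0.1 -0.8 0" --pt "20 0 0 -0.4 0" --pt "20 0 0 0 0"

```text
t: 19.97
tcp_pos: [0.639, -0.2338, 0.0041]
tool_rot: [0.699, 0.714, -0.022, -0.015]
force: [0.2, -0.4, -1.2]
finger_gap: 0.403
```

>>> jog_arm --pt "20 0 0 -0.2 0" --pt "20 0 0 -0.2 0" --pt "20 0 0 0 0"

```text
t: 20.22
tcp_pos: [0.6394, -0.2338, 0.0001]
tool_rot: [0.699, 0.714, -0.022, -0.014]
force: [-0.0, -0.1, -1.3]
finger_gap: 0.408
```

>>> jog_arm --pt "20 0 0 -0.2 0" --pt "20 0 0 -0.2 0" --pt "20 0 0 0 0"

```text
t: 20.47
tcp_pos: [0.64, -0.234, -0.0036]
tool_rot: [0.699, 0.714, -0.022, -0.014]
force: [-0.7, -0.0, -1.6]
finger_gap: 0.407
```

>>> jog_arm --pt "20 0 0 -0.15 0" --pt "20 0 0 -0.15 0"

```text
t: 20.63
tcp_pos: [0.6403, -0.2343, -0.0064]
tool_rot: [0.699, 0.714, -0.022, -0.013]
force: [-0.5, 0.6, -1.1]
finger_gap: 0.406
```

>>> jog_arm --pt "20 0 0 -0.12 0" --pt "20 0 0 -0.12 0"

```text
t: 20.8
tcp_pos: [0.6403, -0.2339, -0.0084]
tool_rot: [0.699, 0.714, -0.021, -0.013]
force: [-2.3, 2.6, 7.9]
finger_gap: 0.407
```

>>> jog_arm --pt "20 0 0 -0.12 0" --pt "20 0 0 -0.12 0"

```text
t: 20.97
tcp_pos: [0.6403, -0.2339, -0.0084]
tool_rot: [0.699, 0.715, -0.022, -0.013]
force: [-2.8, 1.8, 5.7]
finger_gap: 0.407
```

>>> jog_arm --pt "20 0 0 -0.2 0" --pt "20 0 0 -0.2 0" --pt "20 0 0 -0.2 0" --pt "20 0 0 -0.2 0"

```text
t: 21.3
tcp_pos: [0.6403, -0.234, -0.0085]
tool_rot: [0.699, 0.715, -0.022, -0.013]
force: [-2.9, 3.0, 8.7]
finger_gap: 0.406
```

```bash
python3 chk.py
```

```text
21.3 [ 0.6403 -0.234  -0.0085] 0.022 [-0.049 -0.014 -0.999] [-2.9   2.96  8.72] 0.40632483272981246
wrist board_block [(array([ 0.6387, -0.2335,  0.0226]), 0.64)]
wrist red_tray_in []
wrist lid_bar []
scene board_block [(array([ 0.6424, -0.2364,  0.0242]), 0.58)]
scene red_tray_in [(array([ 0.6353, -0.2352,  0.0016]), 0.93), (array([ 0.297 , -0.5403,  0.0047]), 0.91), (array([0.2913, 0.1809, 0.0028]), 0.89)]
scene lid_bar [(array([0.6543, 0.1052, 0.2289]), 0.61)]
top board_block []
top red_tray_in [(array([ 0.2244, -0.2925,  0.0055]), 0.89), (array([ 0.2972, -0.5414,  0.0033]), 0.68)]
top lid_bar [(array([0.653 , 0.1039, 0.2291]), 0.78)]
```

Contact, with the block at z ≈ 0.022 (0.020 when flat). Releasing gently and rising.

>>> jog_arm --pt "43 0 0 0 0" --pt "46 0 0 0 0" --pt "52 0 0 0 0" --pt "58 0 0 0 0" --pt "60 0 0 0.3 0" --pt "60 0 0 1 0" --pt "60 0 0 2 0" --pt "60 0 0 3 0" --squeeze 20

```text
t: 22.57
tcp_pos: [0.636, -0.2321, 0.0506]
tool_rot: [0.699, 0.715, -0.024, -0.018]
force: [0.8, -0.0, 0.1]
finger_gap: 0.597
```

>>> jog_arm --pt "60 0 0 4 0" --pt "60 -1 0 4 0" --pt "60 -3 0 3 0" --pt "60 -3.5 0 0 0" --pt "60 -3.5 0 0 0" --pt "60 -3.5 0 0 0" --pt "60 0 0 0 0" --pt "60 0 0 0 0"

```text
t: 23.23
tcp_pos: [0.4912, -0.2335, 0.1777]
tool_rot: [0.698, 0.715, -0.022, -0.007]
force: [0.6, -0.3, 0.9]
finger_gap: 0.601
```

```bash
python3 chk.py; python3 - <<'E'
from station import snapshot
from h import *
t=snapshot("top")["image"][130:300,190:430];s=snapshot("scene")["image"][160:340,230:430]
cv2.imwrite("pics/end.png",np.hstack([cv2.resize(t,(424,300),interpolation=2),cv2.resize(s,(333,300),interpolation=2)])[...,::-1])
E
```

```text
23.2333 [ 0.4912 -0.2335  0.1777] 0.024 [-0.041 -0.021 -0.999] [ 0.59 -0.26  0.91] 0.6014173947378737
wrist board_block [(array([ 0.6401, -0.2357,  0.0202]), 0.84)]
wrist red_tray_in [(array([ 0.2208, -0.29  ,  0.0072]), 0.98), (array([ 0.3023, -0.5393,  0.0063]), 0.69)]
wrist lid_bar []
scene board_block [(array([ 0.6399, -0.236 ,  0.0213]), 0.9)]
scene red_tray_in [(array([0.2893, 0.1822, 0.0049]), 0.95), (array([ 0.2974, -0.5396,  0.0048]), 0.67), (array([ 0.2206, -0.2935,  0.0013]), 0.63)]
scene lid_bar [(array([0.6565, 0.1032, 0.2288]), 0.81), (array([0.603 , 0.4033, 0.0014]), 0.7)]
top board_block [(array([ 0.6415, -0.2345,  0.0202]), 0.83), (array([0.5347, 0.0776, 0.0031]), 0.27)]
top red_tray_in [(array([ 0.2255, -0.2918,  0.0046]), 0.87), (array([ 0.6343, -0.2346, -0.0016]), 0.83), (array([ 0.2972, -0.5406,  0.0052]), 0.74)]
top lid_bar [(array([0.6528, 0.1031, 0.2256]), 0.72)]
```

View pics/end.png

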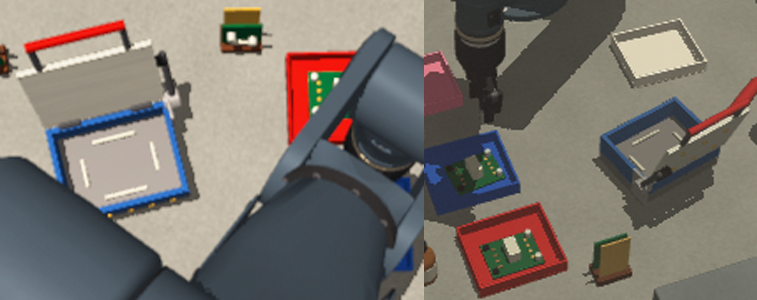

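```bash
python3 -c "
from station import workorder
print(workorder.sign_off())"
```

```text
the job is handed in; nothing more can be done
None
```

The lid is open at its stop, the tested board lies flat in the red tray, and the job is handed in at about 23 s of the allowed 67 s.

- **Lid:** I swung it open by the red bar and felt the stop at a hinge angle of about 1.89 rad. I leaned on it for about 0.75 s at 8 to 10 N, which is about 5 to 7 N beyond the moving force of roughly 3 N. The final pictures show the bar still at the same place, so the lid stayed where I left it.
- **Board:** I lifted it by the relay block and lowered it until it touched the tray floor (6 to 9 N contact), then released it. The last networks' readings put the block at about (0.640, -0.235, 0.0205), where flat on the tray floor means a height of 0.020. The final picture shows the board flat in the red tray and the fixture empty. The modules and the blue tray's board stand where they were. I did not check the other bystanders separately.

**Things that went wrong or disagreed:**
- **Missed pinch:** My first pinch closed just above the bar, because the fingertips sit about 2 cm higher than the reported tool position suggests. I regripped by touch and camera.
- **Radial force:** Partway through the swing the bar took up to about 16.5 N along the lid arm, toward the hinge. This was before the stop, and I released and regripped at once. I did not establish the cause.
- **Tool tilt:** The tool drifted 2 to 5 degrees from vertical during the job, so the board touched down with a slight tilt. I pressed gently before releasing, but the measured tilt stayed at about 3 degrees.

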